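Ready the soak: last pendant into the tray, safety cap off the cleaner

TASK

Get the ultrasonic soak ready: lay the loose pendant face up in the middle of the tray's empty cell with its bail pointing the same way as the other two (towards the side with the green loops), setting it down gently and letting go. Then open the cleaner bottle: press its red safety cap down, keep it pressed while turning it anticlockwise until it is free, lift it off, and finish still holding the cap level about five centimetres above the open mouth so that drips fall back in. Leave the two pendants already in the tray and the tools around where they are.

Things in the scene. Friction and masses are not known exactly. Their poses are not given: they have to be found in the camera images.
- pendant: the loose pendant, face up on the bench, any way round: gilt cushion-shaped body 32 x 32 mm, 9 mm thick, straight sides, pink stone (to 14 mm height) and small red stones on the upper face, about 45 g. Origin: centre of the underside; z up; +x points to its bail. Best gripped along its y, across the two sides parallel to x, where nothing sticks out
- pendant_bail (a point): outer end of the loose pendant's bail, a flat tab 12 mm wide and 4 mm thick with a dark eye, that ends 31 mm from the pendant's centre along its +x
- pendant_b: matching pendant already in the tray, same size and frame; leave it
- pendant_c: matching pendant already in the tray, same size and frame; leave it
- tray: fixed steel soaking tray, 92 mm (its x) by 264 mm (its y), floor 3 mm thick, outer walls 16 mm high, three cells in a row along y (each 86 x 84 mm inside, 87 mm apart), dividers 10 mm high. Origin: centre of the underside; +x points to the long side with the two green wire loops; bails point that way
- tray_loops (a point): middle of the tray's long side with the green wire loops, 50 mm from the tray's centre along its +x; the loops are 29 mm high and stand 46 to 56 mm from the tray's long centre line, at 22 to 66 mm either side of its middle
- empty_cell: the middle of the floor of the tray's empty cell (the floor itself is 3 mm above the bench)
- bottle: fixed white square cleaner bottle (body 77 x 77 mm, shoulder at 118 to 130 mm height) locked in a dark steel bench bracket (base 112 x 112 mm, corners 56 mm high), so it cannot turn. Origin: centre of the bracket's underside on the bench; z up. Three lugs on its neck, 120 degrees apart, hold the cap; they point along +x and 120 degrees either side
- bottle_mouth (a point): centre of the bottle's open mouth, 166 mm above the bench: neck of 37 mm diameter; a neck ring of 53 mm diameter, top at 139 mm, stops the cap from below
- cap: red push-and-turn safety cap, 56 mm diameter, 32 mm high, about 30 g, ribbed sides. Origin: centre of its lower rim; z up. Starts locked: rim 145 mm above the bench, x along the bottle's x, about 1 mm side play. Gripped by the sides from above, fingertips may reach down to its rim. Pressing and turning: see cap_top
- cap_top (a point): centre of the cap's top (177 mm high at the start, white arrows). A spring lifts the cap against the lugs with 5 N. Pressed 3.5 mm or more (11 N; bottoms at 6 mm, 14 N) it turns anticlockwise seen from above; unpressed, teeth block it; clockwise is always stopped. Turned 42 to 78 degrees (60 is the middle) it is free: the spring raises it 3 mm and it lifts straight off
- flat_pliers: flat-nose pliers with green handles lying on the bench, about 155 mm long, 12 mm high; origin at the pivot; leave them
- chain_pliers: chain-nose pliers with green handles lying on the bench, about 155 mm long, 12 mm high; origin at the pivot; leave them
- loupe: folding loupe, black and silver, about 80 x 60 x 14 mm, origin under the lens; leave it
- bench_block: steel bench block 64 x 64 x 20 mm, origin centre of its underside; leave it
- flux_jar: amber jar with black lid, 52 mm diameter, 60 mm high, origin centre of its underside; leave it
There are look-alikes about, which are no part of the job. Several things have the shape of the cap; the one meant has the colours described above.

How it is judged:
On the way, in this order (a step that is already met when the one before it is completed fails the run):
1. the loose pendant lies flat, face up and released in the empty cell, bail towards the side with the green loops (horizontal distance between pendant and empty_cell below 0.018 m and z of pendant in the frame of tray below 0.006 m and angle between pendant's own z axis and vertical below 0.1 rad and angle between the x axis of pendant and the x axis of tray, either way round below 0.26 rad and x of pendant_bail in the frame of tray above 0.003 m and contact force between pendant and the fingers below 0.05 N), for 0.2 s.
2. the cap is pressed down against its spring, at least 3 mm, while still in its locked position (z of cap in the frame of bottle below 0.142 m and angle between the x axis of cap and the x axis of bottle, either way round below 0.2 rad), for 0.04 s.
3. the cap is turned at least 30 degrees on the neck (z of cap in the frame of bottle below 0.152 m and angle between the x axis of cap and the x axis of bottle, either way round above 0.52 rad), for 0.04 s.
At the end, for the whole second after the job is handed in: Cap held still in the fingers clear of the bottle, rim 20 to 100 mm above the mouth, within 25 mm of the bottle's axis, level within 11 degrees. Pendant at rest flat, face up, within 18 mm of the middle of the empty cell, bail towards the green loops within 15 degrees (z of cap in the frame of bottle between 0.186 and 0.266 m and horizontal distance between cap and bottle below 0.025 m and angle between cap's own z axis and vertical below 0.2 rad and contact force between cap and the fingers above 1 N and contact force between cap and bottle below 0.05 N and linear speed of each of cap, pendant below 0.02 m/s and horizontal distance between pendant and empty_cell below 0.018 m and z of pendant in the frame of tray below 0.006 m and angle between pendant's own z axis and vertical below 0.1 rad and angle between the x axis of pendant and the x axis of tray, either way round below 0.26 rad and x of pendant_bail in the frame of tray above 0.003 m); the arm keeps its last pose, push and grip.
It fails at once if a pendant in the tray was shifted by more than 15 mm (distance of any of pendant_b, pendant_c from where it was at the start of the episode above 0.015 m).
It fails at once if a tool or jar lying around was shifted by more than 30 mm (distance of any of flat_pliers, chain_pliers, loupe, bench_block, flux_jar from where it was at the start of the episode above 0.03 m).
It fails at once if the pendant was dropped from more than 20 mm above the tray floor (z of pendant in the frame of tray above 0.023 m and contact force between pendant and the fingers below 0.02 N).
It also fails if it takes over 50 s, if anything falls off the work surface, if the arm or the gripper's body presses on something with over 40 N, if the wrist force passes 120 N, or if a joint passes its speed limit or range.

ROBOT

A 6-joint arm with a two-finger parallel gripper is mounted at the origin on the work surface. World frame = base frame: x ahead of the robot, y to its left, z up, the work surface at z = 0. Lengths are in m, angles in rad, forces in N, time in s.
With the tool pointing down it reaches from about 0.3 to 0.875 m from the base axis. Payload 6.4 kg.
Tool frame: the origin (TCP) lies midway between the tips of the shut fingers; the grasp point (between the pads) lies 19 mm behind it; z points along the fingers, y is the line along which they close (so a half turn about z gives the same grasp; the last joint's range is limited). The gripper opens to 85 mm and grips with 20 to 120 N. Pads are 22 mm wide; open, the fingers measure 114 mm over their backs; the gripper's body (76 mm by 85 mm) begins 54 mm behind the grasp point. The pads swing forward as they close: fully open they stand 13 mm farther back than shut.
Start: joints at [-1.422, 0.181, 1.607, -0, 1.354, -0.206], TCP at [0.2, -0.539, 0.21] pointing down, gripper open.
Joint ranges: [-2.99, 2.99], [-0.89, 2.07], [0.3, 2.58], [-1.14, 4.28], [0, 2.63], [-3.12, 3.12]. Speed limits (rad/s): [2.57, 2.57, 3.01, 3.14, 3.14, 3.14].

INTERFACE

Orientations are given as a unit quaternion [w, x, y, z].
In Python, from bench import ctrl gives the robot as it stands. The module is installed in compiled form; this text tells all that it offers.
- The arm moves only by the tool move_arm, never from a script. Its argument "plan" is one flat list of numbers, 6 for each row, row after row: the shift along the world's x, y, z in units of 50 mm (1.0 is 50 mm), then the turn, a rotation vector about the world's x, y, z in rad. A call has 1 to 10 rows; each row is the pose to reach, as a shift and turn from the pose commanded when the call began; what a row does not reach only later rows make up. A row lasts 1/8 s, in which the tool goes at most 62.5 mm and 10.7 degrees, less where a joint would pass 70% of its speed; a pose out of reach is approached as far as the arm can. A call with a gripper value outside its range is refused whole. "grip" is the finger opening in mm, from 0 to 85.4, set as the call begins (left out, the last holds). The fingers move at their own pace and stop on an object; the grip force is fixed at half the most. Time passes only in rows, so rows that repeat a pose let the fingers close. It gives the time, the measured TCP pose, the force, the opening and the grip force at its end, in the units of the state.
- ctrl.get_obs(): the state, without advancing time (a new reading comes with each control period).
- ctrl.camera(name): name is "scene" or "top"; returns a dict with "pixels" (420x560x3 uint8, red, green, blue), "fx", "fy", "cx", "cy" (pixels), "origin" and "attitude" of the camera in the world. Camera axes: x right, y down, z forward; pixel columns grow to the right and rows downward; lengths in m; the calibration is good to about 2 mm. A picture is of the moment at which its call begins. There is no depth.
- ctrl.hand_in(): hands the job in; it is judged then, once.
The state is a dict: "time_s": time; "q": joint angles; "dq": joint speeds; "joint_efforts": joint torques, N m; "eef_pos": TCP position; "eef_rot": TCP orientation; "wrist_force": force on the tool from outside, world axes, zero at the start; "torque": the same for the moment, N m; "opening": opening from 0.0 (shut) to 1.0 (fully open); "grasp_force": force on a finger pad.
Only numpy, scipy, OpenCV 4.12 (cv2) and the standard library are available. Lean on these libraries where they do the work, as an engineer would, in place of code of your own. Each camera call takes 0.05 s, during which the arm holds its last target. There are 200 camera calls.

## Working session

There is one attempt and no reset: what is moved stays moved. The work goes in short steps, Python scripts to look and compute and a tool call to move; the robot and the scene stay as the last step left them, time stands still between calls to the robot, and variables do not carry over. Pictures are saved under pics/ and viewed, at most 10 in all, crops included, and the job is handed in when it is done.

Besides the shell and the picture viewer there is one more tool, called after "Request:" as name(argument=value, ...) on one line, values as JSON. move_arm: Moves the arm, as the interface text tells. Its arguments: {"type":"object","properties":{"plan":{"type":"array"},"grip":{"type":"number"}},"required":["plan"]}

```bash
mkdir -p pics
cat > h.py <<'E'
import numpy as np, cv2
from bench import ctrl
from scipy.spatial.transform import Rotation as R
def snap(name,fn):
    c=ctrl.camera(name); cv2.imwrite('pics/'+fn,c['pixels'][:,:,::-1]); return c
def rot(c):
    a=np.array(c['attitude'],float)
    return a if a.shape==(3,3) else R.from_quat(a,scalar_first=True).as_matrix()
def px(c,u,v,z):
    d=rot(c)@np.array([(u-c['cx'])/c['fx'],(v-c['cy'])/c['fy'],1]); o=np.array(c['origin'])
    return o+d*(z-o[2])/d[2]
def proj(c,p):
    q=rot(c).T@(np.array(p)-np.array(c['origin'])); return [c['fx']*q[0]/q[2]+c['cx'],c['fy']*q[1]/q[2]+c['cy']]
E
python3 - <<'E'
from h import *
import pickle
for n in('top','scene'):
    c=snap(n,n+'0.png'); pickle.dump(c,open(n+'0.pkl','wb'))
    print({k:v for k,v in c.items() if k!='pixels'})
print(ctrl.get_obs())
E
```

```text
{'fx': 463.4988521161231, 'fy': 463.4988521161231, 'cx': 276.1508358116653, 'cy': 203.63475810197858, 'origin': array([ 4.07869312e-01, -8.61165534e-04,  1.02950247e+00]), 'attitude': array([-0.06610547,  0.70656581, -0.70148536,  0.06567424])}
{'fx': 532.3800338216884, 'fy': 532.3800338216884, 'cx': 282.379720532691, 'cy': 213.27643250523548, 'origin': array([1.35287626, 0.90461647, 0.95022566]), 'attitude': array([-0.1596687 ,  0.32766754,  0.82284364, -0.43596815])}
{'time_s': 0.1, 'q': array([-1.42232256e+00,  1.81489473e-01,  1.60790702e+00, -1.89458769e-06,
        1.35382884e+00, -2.06298373e-01]), 'dq': array([ 0.00036306, -0.00198621, -0.00264173,  0.00093448, -0.00136438,
       -0.00113673]), 'joint_efforts': array([-6.13023094e-04, -4.45882881e+01, -3.52238095e+01, -3.01652117e-04,
        4.24216065e-03,  4.10635562e-05]), 'eef_pos': array([ 0.19967656, -0.53863967,  0.20916199]), 'eef_rot': array([-8.16024177e-04,  9.84307938e-01,  1.76457408e-01,  2.26744111e-05]), 'wrist_force': array([ 0.07797797, -0.1575579 , -0.41191557]), 'torque': array([ 0.05582184, -0.00068942,  0.00812823]), 'grasp_force': 0.0, 'opening': 0.9968507753636383}
```

View pics/top0.png

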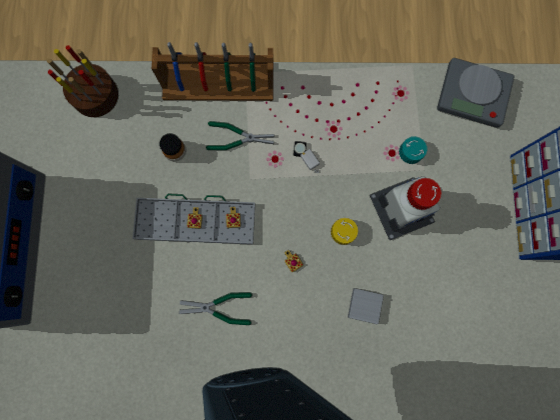

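View pics/scene0.png

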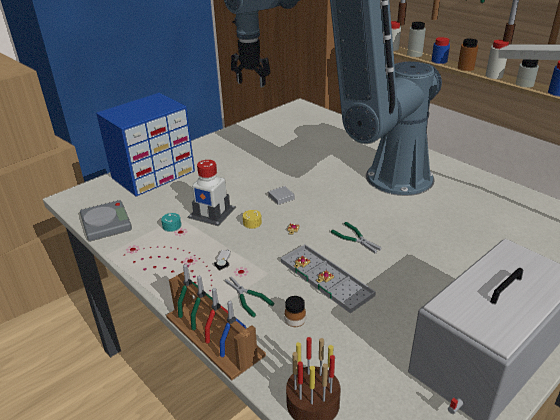

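Top view: the loose pendant is at (293,262); the look-alikes are the tray pendants at (194,219) and (233,219). The red cap is on the bottle at (425,193); cap look-alikes are yellow (345,231) and teal (413,150). The tray's empty cell is the left one, around (156,219), and the green loops are on the tray's upper side. I'll check these in a close crop.

Run:
```python
import cv2
a=cv2.imread('pics/top0.png')
A=cv2.resize(a[185:280,130:310],None,fx=4.4,fy=4.4,interpolation=cv2.INTER_CUBIC)[:, :792]
cv2.imwrite('pics/c1.png',A)
B=cv2.resize(a[165:245,360:460],None,fx=7,fy=7,interpolation=cv2.INTER_CUBIC)
cv2.imwrite('pics/c2.png',B)
```

```text
(no output)
```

View pics/c1.png

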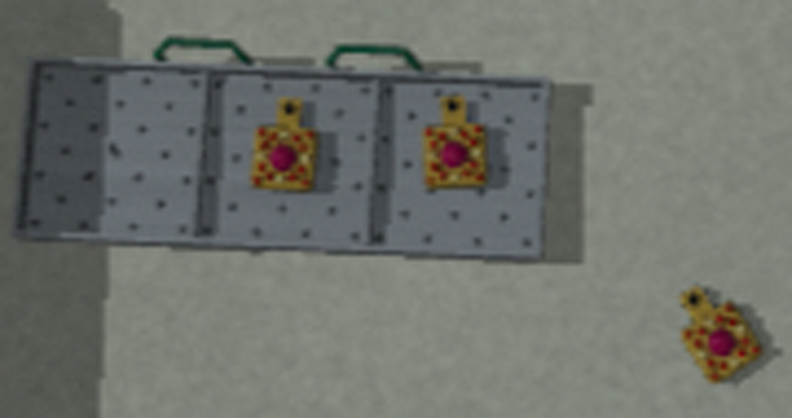

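View pics/c2.png

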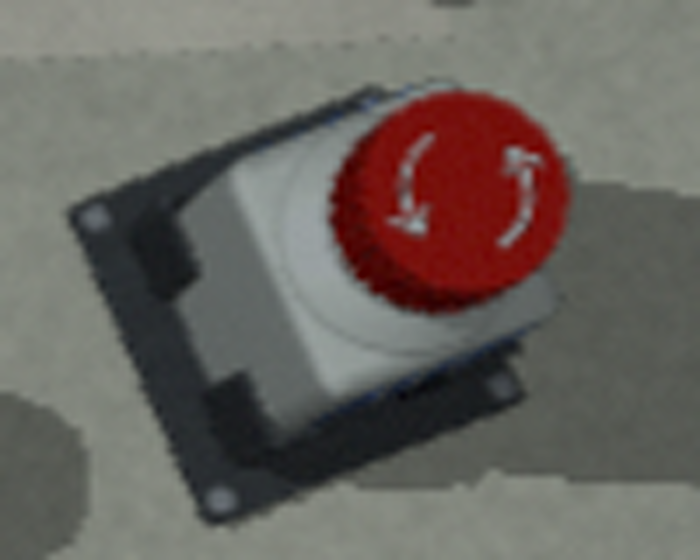

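The crops confirm the choice: loose pendant's stone at crop (722,342) with its bail eye at (693,298), up-left. The left tray cell is empty, tray rim corners at (35,60), (550,78), (18,236), (545,258). Red cap's top disc is centred at crop (463,195), and the bracket's pads are at (95,217), (220,500), (502,383).

Run:
```python
from h import *
import pickle
c=pickle.load(open('top0.pkl','rb')); s=pickle.load(open('scene0.pkl','rb'))
f=lambda u,v,z:px(c,(u+.5)/4.4+130-.5,(v+.5)/4.4+185-.5,z)
g=lambda u,v,z:px(c,(u+.5)/7+360-.5,(v+.5)/7+165-.5,z)
TL,TR,BL,BR=[f(*p,.016) for p in((35,60),(550,78),(18,236),(545,258))]
print('tray sizes',[np.linalg.norm(a-b) for a,b in((TL,TR),(BL,BR),(TL,BL),(TR,BR))])
ctr=(TL+TR+BL+BR)/4; yv=(TL+BL-TR-BR)[:2]; yv/=np.linalg.norm(yv); xv=np.array([yv[1],-yv[0]])
print('ctr',ctr,'y dir',yv,'x dir',xv,'yaw',np.degrees(np.arctan2(xv[1],xv[0])))
ec=ctr[:2]+.087*yv; print('empty',ec,'cell mid',ctr[:2],)
for p in((283,157),(454,155)):
    q=f(*p,.017)[:2]-ctr[:2]; print('pend in tray',q@xv,q@yv)
P=f(722,342,.014);E=f(693,298,.006);print('pend',P,E,np.linalg.norm((E-P)[:2]),np.degrees(np.arctan2(*(E-P)[1::-1])))
C=g(463,195,.177);print('cap',C)
k=[g(*p,.012)for p in((95,217),(220,500),(502,383))];print('br',k,(k[0]+k[2])/2,[np.degrees(np.arctan2(*(b-a)[1::-1])) for a,b in((k[1],k[0]),(k[2],k[1]))],np.linalg.norm(k[1]-k[0]))
for q in([*ec,.003],P,C,E): print('scene px',proj(s,q))
```

```text
tray sizes [np.float64(0.26127084517811594), np.float64(0.26314455379030993), np.float64(0.08958808548401066), np.float64(0.09123519830907914)]
ctr [0.56034262 0.17998742 0.016     ] y dir [0.03145175 0.99950527] x dir [ 0.99950527 -0.03145175] yaw -1.8023499964389156
empty [0.56307892 0.26694437] cell mid [0.56034262 0.17998742]
pend in tray -8.580144306479526e-05 0.0017357709133446
pend in tray 0.0042456231330599455 -0.08395636584360627
pend [ 0.46980834 -0.03870365  0.014     ] [ 0.4920928  -0.02447495  0.006     ] 0.02643961664124289 32.558366038102825
cap [ 0.5923222 -0.2808315  0.177    ]
br [array([ 0.61996654, -0.21680406,  0.012     ]), array([ 0.52920749, -0.25330101,  0.012     ]), array([ 0.56713365, -0.34417729,  0.012     ])] [ 0.5935501  -0.28049068  0.012     ] [np.float64(21.90654202122844), np.float64(112.6526496471483)] 0.09782245607669508
scene px [np.float64(348.4096866459498), np.float64(293.14174717541204)]
scene px [np.float64(292.3569568707937), np.float64(224.71269611467625)]
scene px [np.float64(205.6974679143745), np.float64(163.24028069347867)]
scene px [np.float64(290.2597501693815), np.float64(231.99965383456316)]
```

Request:
move_arm(plan=[1.2,1,-0.2,0,0,0.1,1.8,2,-0.4,0,0,0.2,2.4,3.1,-0.6,0,0,0.257,2.9,4.2,-0.8,0,0,0.257,3.4,5.3,-1,0,0,0.257,3.9,6.4,-1.2,0,0,0.257,4.4,7.5,-1.4,0,0,0.257,4.9,8.7,-1.6,0,0,0.257,5.4,10,-1.8,0,0,0.257,5.4,10,-1.8,0,0,0.257], grip=55)

```text
time_s: 1.35
eef_pos: [0.4696, -0.0357, 0.119]
eef_rot: [-0.001, 0.953, 0.303, -0.001]
wrist_force: [-0.5, -1.2, -0.1]
opening: 0.646
grasp_force: 0.0
```

Run:
```python
from h import *
o=ctrl.get_obs();print(o['time_s'],o['eef_pos'],o['eef_rot'],o['opening'],o['q'],o['wrist_force'])
c=snap('scene','s1.png'); print(proj(c,o['eef_pos']), proj(c,[.4698,-.0387,.014]))
a=c['pixels'][130:270,220:370,::-1]
cv2.imwrite('pics/c3.png',cv2.resize(a,None,fx=4,fy=4,interpolation=cv2.INTER_CUBIC))
```

```text
1.35 [ 0.46955691 -0.03568606  0.11903946] [-7.61709026e-04  9.52966664e-01  3.03073663e-01 -5.59344249e-04] 0.6455456626019717 [-3.29109618e-01  5.51283874e-02  1.94450836e+00  6.14397022e-04
  1.14376139e+00  6.25598717e-01] [-0.48105069 -1.18429252 -0.14671165]
[np.float64(292.6951496322882), np.float64(195.5827646761627)] [np.float64(292.35981299972286), np.float64(224.71206025016494)]
```

View pics/c3.png

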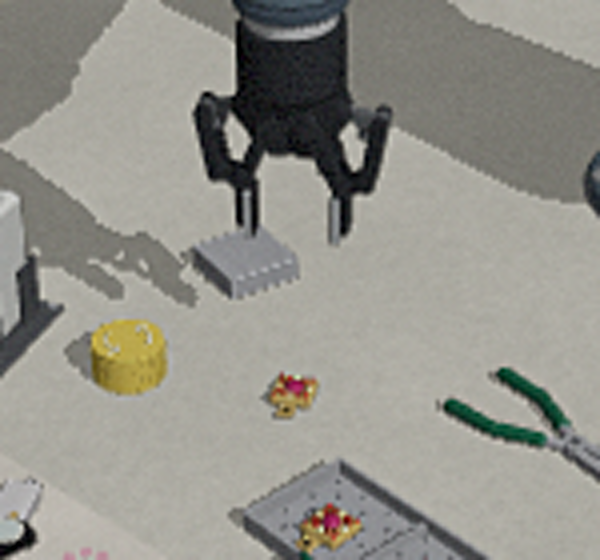

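Close crop of the scene: open fingertips at crop (247,235) and (340,240), and the pendant's stone at (294,380), which is pixel (293.5,225) against a predicted (292.4,224.7). Position confirmed. I'll descend part way and check the tip height.

Request:
move_arm(plan=[0,0,-0.9,0,0,0,0,0,-1.8,0,0,0,0,0,-1.8,0,0,0,0,0,-1.8,0,0,0])

```text
time_s: 1.9
eef_pos: [0.4706, -0.0399, 0.0312]
eef_rot: [0.0, 0.954, 0.301, 0.0]
wrist_force: [0.5, -0.8, 0.1]
opening: 0.643
grasp_force: 0.0
```

Run:
```python
from h import *
o=ctrl.get_obs();print(o['time_s'],o['eef_pos'],o['eef_rot'],o['opening'],o['wrist_force'])
c=snap('scene','s2.png'); print(proj(c,o['eef_pos']), proj(c,[.4698,-.0387,.014]))
a=c['pixels'][180:250,250:340,::-1]
cv2.imwrite('pics/c4.png',cv2.resize(a,None,fx=7,fy=7,interpolation=cv2.INTER_CUBIC))
```

```text
1.9 [ 0.47056536 -0.03986369  0.03121776] [3.79646617e-04 9.53653512e-01 3.00906310e-01 4.78030326e-04] 0.6428331792545526 [ 0.47876536 -0.80481781  0.09282655]
[np.float64(291.8331927275715), np.float64(219.9722733445191)] [np.float64(292.35981299972286), np.float64(224.71206025016494)]
```

View pics/c4.png

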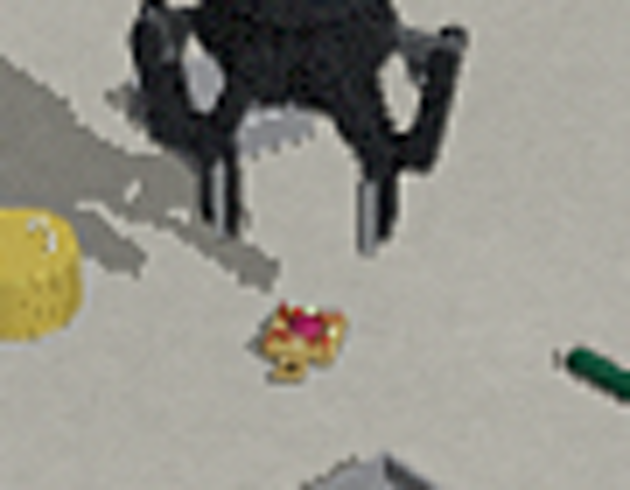

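Crop: the tips' midpoint is at (295,245) and the stone at (307,325). The fingers straddle the pendant's line, still above it. I'll go lower and compare at equal height.

Request:
move_arm(plan=[0,0,-0.3,0,0,0,0,0,-0.5,0,0,0,0,0,-0.5,0,0,0])

```text
time_s: 2.33
eef_pos: [0.4689, -0.0389, 0.0041]
eef_rot: [-0.001, 0.954, 0.301, -0.001]
wrist_force: [0.3, 0.3, 0.3]
opening: 0.645
grasp_force: 0.0
```

Run:
```python
from h import *
o=ctrl.get_obs();print(o['time_s'],o['eef_pos'],o['wrist_force'])
c=snap('scene','s3.png'); print(proj(c,o['eef_pos']), px(c,293.4,225.9,.014))
a=c['pixels'][180:250,250:340,::-1]
cv2.imwrite('pics/c5.png',cv2.resize(a,None,fx=7,fy=7,interpolation=cv2.INTER_CUBIC))
```

```text
2.325 [ 0.46887343 -0.03892493  0.00409807] [0.30173625 0.26042249 0.29548096]
[np.float64(292.5716618005316), np.float64(227.22010347901045)] [ 0.47175639 -0.03214455  0.014     ]
```

View pics/c5.png

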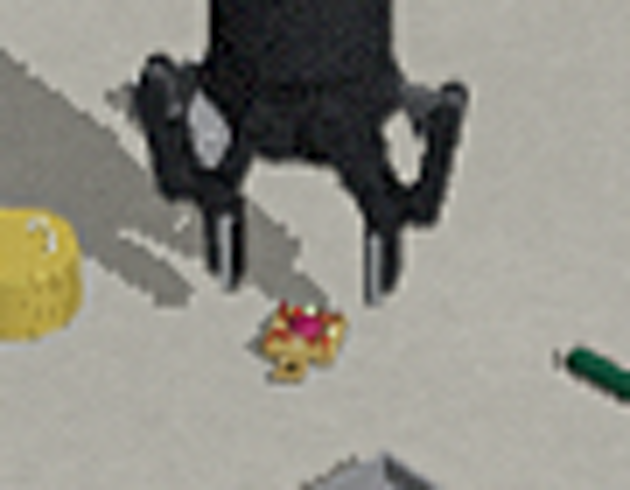

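Crop: tips at (230,290) and (375,300), with their shadows about 55 crop px away. So the open tips are still about 15 mm above the bench, set back from the TCP. I'll narrow the grip and measure the tips numerically.

Request:
move_arm(plan=[0,0,0,0,0,0,0,0,0,0,0,0,0,0,0,0,0,0], grip=42)

```text
time_s: 2.75
eef_pos: [0.47, -0.0392, 0.0052]
eef_rot: [0.0, 0.954, 0.301, 0.0]
wrist_force: [-0.3, 0.2, 0.5]
opening: 0.495
grasp_force: 0.0
```

```bash
cat >> h.py <<'E'
def tips(c,u0=262,u1=330,v0=195,v1=245):
    g=c['pixels'].max(2).astype(int)
    m=g<75; 
    return [(u,int(np.where(m[v0:v1,u])[0].max()+v0)) for u in range(u0,u1) if m[v0:v1,u].any()]
E
python3 - <<'E'
from h import *
o=ctrl.get_obs();print(o['time_s'],o['eef_pos'],o['wrist_force'],o['opening'],o['grasp_force'])
c=snap('scene','s4.png'); print(tips({'pixels':cv2.imread('pics/s3.png')}));print(tips(c))
E
```

```text
2.75 [ 0.46996039 -0.03923594  0.0051947 ] [-0.26760123  0.19766525  0.45939253] 0.49490583269956057 0.0
[(269, 196), (270, 197), (271, 201), (272, 206), (273, 207), (274, 208), (275, 208), (276, 208), (277, 208), (278, 209), (279, 215), (280, 218), (281, 210), (282, 210), (283, 220), (284, 218), (285, 203), (286, 201), (287, 201), (288, 202), (289, 202), (290, 202), (291, 232), (292, 202), (293, 202), (294, 202), (295, 203), (296, 203), (297, 203), (298, 204), (299, 206), (300, 207), (301, 209), (302, 222), (303, 212), (304, 220), (305, 220), (306, 219), (307, 211), (308, 211), (309, 211), (310, 211), (311, 211), (312, 209), (313, 206), (314, 201), (315, 197)]
[(269, 195), (270, 197), (271, 199), (272, 201), (273, 204), (274, 206), (275, 208), (276, 208), (277, 208), (278, 208), (279, 209), (280, 210), (281, 218), (282, 219), (283, 211), (284, 210), (285, 221), (286, 220), (287, 202), (288, 201), (289, 202), (290, 202), (291, 232), (292, 201), (293, 202), (294, 202), (295, 202), (296, 203), (297, 205), (298, 207), (299, 209), (300, 212), (301, 213), (302, 221), (303, 221), (304, 217), (305, 211), (306, 211), (307, 211), (308, 211), (309, 211), (310, 209), (311, 206), (312, 204), (313, 201), (314, 199)]
```

Request:
move_arm(plan=[0,0,-0.05,0,0,0,0,0,-0.09,0,0,0,0,0,-0.09,0,0,0])

```text
time_s: 3.18
eef_pos: [0.4695, -0.0391, 0.0002]
eef_rot: [-0.0, 0.954, 0.301, -0.0]
wrist_force: [-0.3, -0.7, 0.1]
opening: 0.493
grasp_force: 0.0
```

Run:
```python
from h import *
o=ctrl.get_obs();print(o['eef_pos'],o['wrist_force'],o['opening'])
c=snap('scene','s5.png')
a=c['pixels'][195:240,265:325,::-1]
cv2.imwrite('pics/c6.png',cv2.resize(a,None,fx=12,fy=12,interpolation=cv2.INTER_CUBIC))
```

```text
[ 4.69525106e-01 -3.91277656e-02  2.15843598e-04] [-0.34359028 -0.69603494  0.07771966] 0.4926691773854689
```

View pics/c6.png

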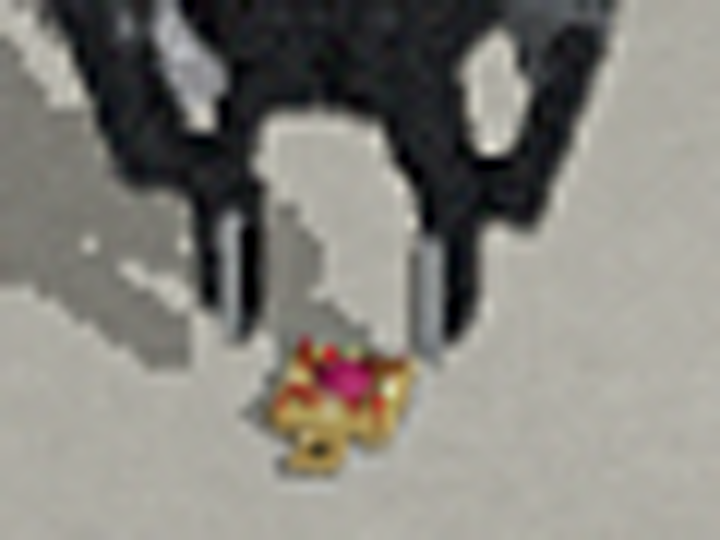

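Crop: tips' midpoint at (335,350) and stone at (345,375). The tips are still about 10 mm above the bench (shadow gap) and a few mm short along the bail direction. I'll shift slightly and feel downwards for contact.

Request:
move_arm(plan=[0.04,0.08,-0.04,0,0,0,0.04,0.08,-0.08,0,0,0,0.04,0.08,-0.08,0,0,0])

```text
time_s: 3.6
eef_pos: [0.4716, -0.035, -0.0037]
eef_rot: [-0.0, 0.954, 0.301, -0.0]
wrist_force: [-0.6, -0.3, -0.7]
opening: 0.488
grasp_force: 0.0
```

Request:
move_arm(plan=[0,0,-0.04,0,0,0,0,0,-0.04,0,0,0])

```text
time_s: 3.85
eef_pos: [0.4716, -0.0352, -0.0057]
eef_rot: [-0.0, 0.954, 0.301, -0.0]
wrist_force: [0.4, 0.2, 0.1]
opening: 0.492
grasp_force: 0.0
```

Request:
move_arm(plan=[0,0,-0.03,0,0,0,0,0,-0.03,0,0,0])

```text
time_s: 4.1
eef_pos: [0.4717, -0.0352, -0.0071]
eef_rot: [-0.0, 0.954, 0.301, -0.0]
wrist_force: [-0.1, -0.9, 0.0]
opening: 0.494
grasp_force: 0.0
```

Request:
move_arm(plan=[0,0,-0.03,0,0,0,0,0,-0.03,0,0,0])

```text
time_s: 4.35
eef_pos: [0.4716, -0.0351, -0.0086]
eef_rot: [-0.0, 0.954, 0.301, -0.0]
wrist_force: [-0.2, 0.5, 0.1]
opening: 0.49
grasp_force: 0.0
```

Run:
```python
from h import *
c=snap('scene','s6.png'); print([t for t in tips(c) if t[1]>213])
```

```text
[(280, 214), (281, 215), (282, 223), (283, 223), (284, 215), (285, 225), (286, 225), (287, 222), (291, 232), (295, 225), (300, 224), (301, 217), (302, 225), (303, 225), (304, 224), (305, 217), (306, 216), (307, 215), (308, 216), (309, 216), (310, 215)]
```

Request:
move_arm(plan=[0,0,-0.03,0,0,0,0,0,-0.03,0,0,0])

```text
time_s: 4.65
eef_pos: [0.4717, -0.0352, -0.0101]
eef_rot: [-0.0, 0.954, 0.301, -0.0]
wrist_force: [0.2, -0.7, 0.2]
opening: 0.49
grasp_force: 0.0
```

Request:
move_arm(plan=[0,0,-0.03,0,0,0,0,0,-0.05,0,0,0])

```text
time_s: 4.9
eef_pos: [0.4717, -0.0352, -0.0126]
eef_rot: [-0.0, 0.954, 0.301, -0.0]
wrist_force: [-0.4, -0.1, -0.3]
opening: 0.489
grasp_force: 0.0
```

Request:
move_arm(plan=[0,0,-0.02,0,0,0,0,0,-0.04,0,0,0])

```text
time_s: 5.15
eef_pos: [0.4717, -0.0352, -0.0146]
eef_rot: [-0.0, 0.954, 0.301, -0.0]
wrist_force: [0.8, 0.6, 0.8]
opening: 0.49
grasp_force: 0.0
```

Request:
move_arm(plan=[0,0,-0.02,0,0,0,0,0,-0.04,0,0,0])

```text
time_s: 5.4
eef_pos: [0.4718, -0.0352, -0.0166]
eef_rot: [-0.0, 0.954, 0.301, -0.0]
wrist_force: [0.5, -0.8, -0.2]
opening: 0.49
grasp_force: 0.0
```

Request:
move_arm(plan=[0,0,-0.02,0,0,0,0,0,-0.04,0,0,0])

```text
time_s: 5.65
eef_pos: [0.4718, -0.0352, -0.0186]
eef_rot: [-0.0, 0.954, 0.301, -0.0]
wrist_force: [1.5, 0.1, -0.1]
opening: 0.491
grasp_force: 0.0
```

Run:
```python
from h import *
o=ctrl.get_obs(); print(o['eef_pos'],o['wrist_force'],o['q'])
c=snap('scene','s7.png'); print([t for t in tips(c) if t[1]>213])
```

```text
[ 0.47177901 -0.03519933 -0.01858191] [ 1.51986688  0.14364585 -0.13840102] [-3.26119745e-01  3.11706401e-01  1.99539257e+00 -1.43403961e-06
  8.34503776e-01  6.32901717e-01]
[(275, 215), (276, 216), (277, 216), (278, 216), (279, 216), (280, 217), (281, 217), (282, 225), (283, 226), (284, 218), (285, 218), (286, 228), (287, 223), (291, 232), (295, 225), (298, 214), (299, 215), (300, 221), (301, 220), (302, 228), (303, 228), (304, 227), (305, 219), (306, 218), (307, 218), (308, 219), (309, 219), (310, 217), (311, 215)]
```

Visually the tips are now about 3 mm above the bench, so the true tips sit roughly 20 mm behind the reported TCP. I'll close on the pendant.

Request:
move_arm(plan=[0,0,0,0,0,0,0,0,0,0,0,0,0,0,0,0,0,0,0,0,0,0,0,0], grip=20)

```text
time_s: 6.2
eef_pos: [0.472, -0.0352, -0.0182]
eef_rot: [0.0, 0.954, 0.301, 0.0]
wrist_force: [-2.0, 0.0, 4.7]
opening: 0.348
grasp_force: 59.5
```

Request:
move_arm(plan=[0,0,0.2,0,0,0,0,0,0.5,0,0,0,0,0,0.5,0,0,0])

```text
time_s: 6.58
eef_pos: [0.4733, -0.0357, 0.0082]
eef_rot: [0.001, 0.954, 0.301, 0.001]
wrist_force: [0.5, -0.5, -1.1]
opening: 0.35
grasp_force: 59.5
```

Run:
```python
from h import *
o=ctrl.get_obs(); print(o['eef_pos'],o['wrist_force'],o['opening'],o['grasp_force'])
c=snap('scene','s8.png')
a=c['pixels'][190:240,260:325,::-1]
cv2.imwrite('pics/c7.png',cv2.resize(a,None,fx=12,fy=12,interpolation=cv2.INTER_CUBIC))
```

```text
[ 0.47328892 -0.03566495  0.00820833] [ 0.46982052 -0.51467884 -1.13183115] 0.3504038929539757 59.46290731430054
```

View pics/c7.png

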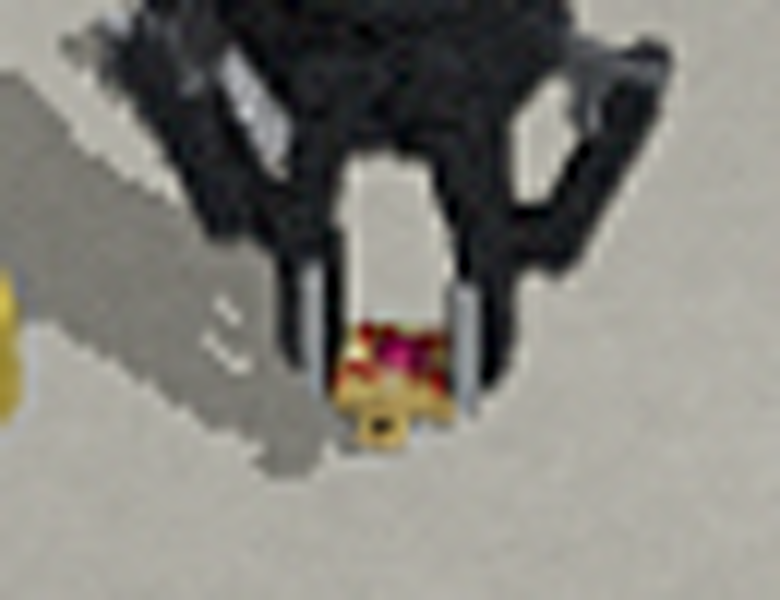

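The pendant is held level between the pads at crop (395,365), bail towards the camera. Carry it over the empty cell.

Request:
move_arm(plan=[0,0,0.9,0,0,0,0.3,1,1,0,0,-0.13,0.6,2,1,0,0,-0.26,0.9,3,1,0,0,-0.39,1.2,4,1,0,0,-0.52,1.5,5,1,0,0,-0.643,1.82,6.04,1,0,0,-0.643,1.82,6.04,1,0,0,-0.643,1.82,6.04,1,0,0,-0.643])

```text
time_s: 7.75
eef_pos: [0.5619, 0.2665, 0.0557]
eef_rot: [0.0, 1.0, -0.015, -0.001]
wrist_force: [-0.3, -0.1, -0.5]
opening: 0.35
grasp_force: 59.7
```

Run:
```python
from h import *
o=ctrl.get_obs(); print(o['eef_pos'],o['eef_rot'],o['wrist_force'],o['grasp_force'],o['q'])
c=snap('scene','s9.png'); p=o['eef_pos'].copy(); p[2]+=.0185+.014
print(proj(c,p))
hsv=cv2.cvtColor(c['pixels'],cv2.COLOR_RGB2HSV).astype(int)
m=((hsv[:,:,0]>150)&(hsv[:,:,0]<172)&(hsv[:,:,1]>140)&(hsv[:,:,2]>60)).astype(np.uint8)
n,l,s,ce=cv2.connectedComponentsWithStats(m)
print([(s[i,4],ce[i].round(1)) for i in range(1,n) if s[i,4]>3])
```

```text
[0.56190808 0.26652198 0.05565429] [ 4.18129317e-04  9.99884147e-01 -1.51947349e-02 -7.99093646e-04] [-0.25579597 -0.05434219 -0.547528  ] 59.715460538864136 [ 2.52536651e-01  4.55261170e-01  1.59000658e+00 -4.30929643e-04
  1.09808742e+00  1.85392017e+00]
[np.float64(350.2376495525066), np.float64(267.433728720718)]
[(np.int32(45), array([179.7, 140. ])), (np.int32(55), array([140.1, 155.4])), (np.int32(45), array([166.1, 178.8])), (np.int32(10), array([302.2, 260. ])), (np.int32(10), array([351.2, 268.5])), (np.int32(12), array([325.5, 274.5]))]
```

Request:
move_arm(plan=[0,0,-0.5,0,0,0,0,0,-1,0,0,0,0,0,-1.3,0,0,0,0,0,-1.38,0,0,0,0,0,-1.38,0,0,0])

```text
time_s: 8.43
eef_pos: [0.5631, 0.2665, -0.0121]
eef_rot: [-0.0, 1.0, -0.016, 0.0]
wrist_force: [0.2, 0.1, -0.2]
opening: 0.347
grasp_force: 59.7
```

Request:
move_arm(plan=[0,0,-0.02,0,0,0,0,0,-0.03,0,0,0])

```text
time_s: 8.68
eef_pos: [0.5633, 0.267, -0.0132]
eef_rot: [-0.0, 1.0, -0.016, 0.001]
wrist_force: [0.0, 0.0, -0.0]
opening: 0.344
grasp_force: 59.7
```

Request:
move_arm(plan=[0,0,-0.02,0,0,0,0,0,-0.03,0,0,0])

```text
time_s: 8.93
eef_pos: [0.5629, 0.2669, -0.0151]
eef_rot: [-0.0, 1.0, -0.016, 0.0]
wrist_force: [-2.2, -0.2, 5.1]
opening: 0.348
grasp_force: 60.3
```

Request:
move_arm(plan=[0,0,-0.01,0,0,0,0,0,-0.02,0,0,0])

```text
time_s: 9.18
eef_pos: [0.5629, 0.2669, -0.0152]
eef_rot: [0.0, 1.0, -0.015, -0.0]
wrist_force: [-4.8, -1.8, 12.5]
opening: 0.35
grasp_force: 61.2
```

Floor contact. Back off the press slightly, then release.

Request:
move_arm(plan=[0,0,0.03,0,0,0,0,0,0.03,0,0,0])

```text
time_s: 9.43
eef_pos: [0.5628, 0.2668, -0.0151]
eef_rot: [-0.0, 1.0, -0.016, 0.0]
wrist_force: [0.3, 0.8, -1.1]
opening: 0.343
grasp_force: 59.7
```

Request:
move_arm(plan=[0,0,0,0,0,0,0,0,0,0,0,0,0,0,0,0,0,0,0,0,0,0,0,0], grip=48)

```text
time_s: 9.93
eef_pos: [0.5628, 0.2668, -0.0151]
eef_rot: [0.0, 1.0, -0.016, -0.0]
wrist_force: [-0.6, 0.2, 0.1]
opening: 0.561
grasp_force: 0.0
```

Request:
move_arm(plan=[0,0,0.2,0,0,0,0,0,0.6,0,0,0,0,0,1.5,0,0,0,0,0,2.6,0,0,0,0,0,3.8,0,0,0,0,0,4.8,0,0,0,0,0,4.8,0,0,0])

```text
time_s: 10.8
eef_pos: [0.566, 0.2678, 0.2331]
eef_rot: [-0.002, 1.0, -0.015, 0.006]
wrist_force: [0.8, 0.0, 0.1]
opening: 0.564
grasp_force: 0.0
```

```bash
cat >> h.py <<'E'
def pink(c):
    hsv=cv2.cvtColor(c['pixels'],cv2.COLOR_RGB2HSV).astype(int)
    m=((hsv[:,:,0]>150)&(hsv[:,:,0]<172)&(hsv[:,:,1]>140)&(hsv[:,:,2]>60)).astype(np.uint8)
    n,l,s,ce=cv2.connectedComponentsWithStats(m)
    return [(s[i,4],ce[i].round(1)) for i in range(1,n) if s[i,4]>3]
E
python3 - <<'E'
from h import *
import pickle
o=ctrl.get_obs(); print(o['eef_pos'],o['eef_rot'],o['wrist_force'],o['grasp_force'],o['q'])
c=snap('scene','s10.png'); print(pink(c)); print(proj(c,[.5631,.2669,.017]))
print(pink(pickle.load(open('scene0.pkl','rb'))))
E
```

```text
[0.56597278 0.26777675 0.23309829] [-0.00168719  0.99985997 -0.01548923  0.00610563] [0.76716608 0.04118024 0.1490458 ] 0.0 [2.52638246e-01 2.65958600e-01 1.45785665e+00 1.89669044e-05
 1.40510842e+00 1.85441188e+00]
[(np.int32(48), array([179.7, 140.1])), (np.int32(56), array([140.2, 155.3])), (np.int32(45), array([166. , 178.8])), (np.int32(11), array([302.4, 259.9])), (np.int32(13), array([325.7, 274.5])), (np.int32(15), array([350.3, 289.7]))]
[np.float64(348.6529537827021), np.float64(289.0840405719319)]
[(np.int32(49), array([179.9, 140.1])), (np.int32(54), array([140.1, 155.3])), (np.int32(45), array([166.1, 178.8])), (np.int32(8), array([293.5, 226. ])), (np.int32(11), array([302.4, 259.9])), (np.int32(4), array([144.2, 268.8])), (np.int32(14), array([325.8, 274.6]))]
```

All three stones are evenly spaced in the scene view at (302,260), (326,274.5) and (350,290), so the pendant is placed. Next, go above the red cap with the gripper fully open.

Request:
move_arm(plan=[0.06,-1.1,0.2,0,0,0,0.12,-2.3,0.2,0,0,0,0.18,-3.5,0.2,0,0,0,0.25,-4.7,0.2,0,0,0,0.3,-5.9,0.2,0,0,0,0.4,-7.1,0.2,0,0,0,0.5,-8.3,0.2,0,0,0,0.55,-9.5,0.2,0,0,0,0.59,-10.96,0.2,0,0,0,0.59,-10.96,0.2,0,0,0], grip=85)

```text
time_s: 12.1
eef_pos: [0.5906, -0.2849, 0.2332]
eef_rot: [-0.0, 1.0, -0.018, -0.001]
wrist_force: [-0.7, -0.1, -0.6]
opening: 0.992
grasp_force: 0.0
```

Request:
move_arm(plan=[0,0,0,0,0,0])

```text
time_s: 12.22
eef_pos: [0.5914, -0.2811, 0.2336]
eef_rot: [-0.001, 1.0, -0.016, -0.001]
wrist_force: [-0.7, -0.3, -1.0]
opening: 0.995
grasp_force: 0.0
```

Run:
```python
from h import *
import pickle
o=ctrl.get_obs(); print(o['time_s'],o['eef_pos'],o['eef_rot'],o['opening'],o['q'])
s=pickle.load(open('scene0.pkl','rb')); t=pickle.load(open('top0.pkl','rb'))
for c,w in((s,(190,140,225,185)),(t,(400,170,450,215))):
    hsv=cv2.cvtColor(c['pixels'],cv2.COLOR_RGB2HSV).astype(int); u0,v0,u1,v1=w
    m=(((hsv[:,:,0]<8)|(hsv[:,:,0]>172))&(hsv[:,:,1]>150)).astype(np.uint8)[v0:v1,u0:u1]
    ys,xs=np.where(m); print('red box',xs.min()+u0,xs.max()+u0,ys.min()+v0,ys.max()+v0,xs.mean()+u0,ys.mean()+v0)
    # predicted silhouette of cylinder
    a=np.linspace(0,6.283,100); 
    for X,Y in((.5923,-.2808),):
        P=np.array([proj(c,[X+.028*np.cos(b),Y+.028*np.sin(b),z]) for b in a for z in(.145,.177)])
        print('pred',P.min(0),P.max(0))
```

```text
12.225 [ 0.59144016 -0.28112136  0.23363424] [-9.45169180e-04  9.99865448e-01 -1.63474031e-02 -9.76798522e-04] 0.9951975233128494 [-6.24808744e-01  3.40467316e-01  1.36261097e+00  4.38064708e-04
  1.44119789e+00  9.78626679e-01]
red box 197 216 160 176 206.468 168.68
pred [196.23734369 158.67486283] [216.16071531 177.33546633]
red box 407 440 178 209 423.50141242937855 193.60875706214688
pred [406.09852678 177.96153302] [440.61727328 210.03254474]
```

Predicted and seen cap outlines agree in both views. Descend around the cap.

Request:
move_arm(plan=[0.01,0,-0.6,0,0,0,0.01,0,-1.2,0,0,0,0.01,0,-1.7,0,0,0,0.01,0,-2.06,0,0,0,0.01,0,-2.06,0,0,0])

```text
time_s: 12.85
eef_pos: [0.5921, -0.2792, 0.1304]
eef_rot: [-0.001, 1.0, -0.015, -0.001]
wrist_force: [0.5, -0.1, 0.1]
opening: 1.0
grasp_force: 0.0
```

Run:
```python
from h import *
o=ctrl.get_obs(); print(o['time_s'],o['eef_pos'],o['wrist_force'])
c=snap('scene','s11.png')
a=c['pixels'][120:205,160:260,::-1]
cv2.imwrite('pics/c8.png',cv2.resize(a,None,fx=7,fy=7,interpolation=cv2.INTER_CUBIC))
```

```text
12.85 [ 0.59205699 -0.27919033  0.13039151] [ 0.54049962 -0.05531978  0.0611631 ]
```

View pics/c8.png

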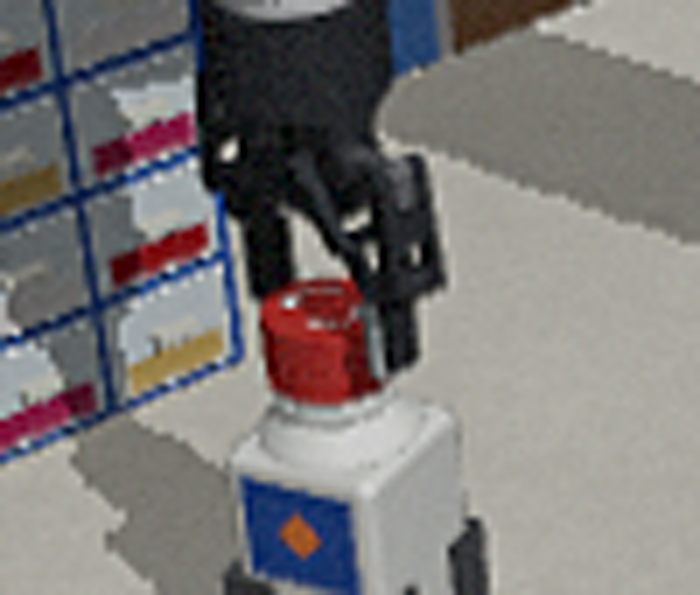

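Crop: fingers straddle the red cap, near tip at (395,375), just above the rim at about (380,390) and clear of the shoulder. Close.

Request:
move_arm(plan=[0,-0.02,0,0,0,0,0,-0.02,0,0,0,0,0,-0.02,0,0,0,0,0,-0.02,0,0,0,0,0,-0.02,0,0,0,0], grip=45)

```text
time_s: 13.52
eef_pos: [0.5935, -0.2824, 0.1335]
eef_rot: [0.0, 1.0, -0.016, 0.001]
wrist_force: [-0.1, 1.9, 5.6]
opening: 0.634
grasp_force: 62.3
```

Request:
move_arm(plan=[0,0,-0.04,0,0,0,0,0,-0.08,0,0,0,0,0,-0.08,0,0,0])

```text
time_s: 13.9
eef_pos: [0.5935, -0.2824, 0.1303]
eef_rot: [0.0, 1.0, -0.016, 0.001]
wrist_force: [-2.5, 3.8, 10.0]
opening: 0.63
grasp_force: 62.8
```

Request:
move_arm(plan=[0,0,-0.03,0,0,0,0,0,-0.05,0,0,0,0,0,-0.05,0,0,0])

```text
time_s: 14.28
eef_pos: [0.5936, -0.2824, 0.1285]
eef_rot: [0.001, 1.0, -0.015, 0.001]
wrist_force: [-4.6, 4.0, 14.4]
opening: 0.632
grasp_force: 63.1
```

Request:
move_arm(plan=[0,0,-0.01,0,0,0.1,0,0,-0.01,0,0,0.2,0,0,-0.01,0,0,0.3,0,0,-0.01,0,0,0.4,0,0,-0.01,0,0,0.4,0,0,-0.01,0,0,0.4])

```text
time_s: 15.02
eef_pos: [0.5943, -0.2824, 0.1282]
eef_rot: [0.001, 0.983, 0.184, 0.002]
wrist_force: [-1.7, 4.4, 14.4]
opening: 0.631
grasp_force: 63.0
```

Run:
```python
from h import *
o=ctrl.get_obs(); print(o['time_s'],o['eef_pos'],o['wrist_force'],o['torque'],o['grasp_force'],o['q'])
```

```text
15.025 [ 0.59430272 -0.28244755  0.1282421 ] [-1.73813742  4.4183828  14.38048336] [0.88515161 0.25496261 0.02731758] 63.03936596028507 [-6.24136660e-01  4.33989538e-01  1.45579587e+00  9.65675050e-04
  1.24790646e+00  5.77164722e-01]
```

Request:
move_arm(plan=[0,0,0,0,0,0.1,0,0,0,0,0,0.2,0,0,0,0,0,0.3,0,0,0,0,0,0.4,0,0,0,0,0,0.5,0,0,0,0,0,0.6,0,0,0,0,0,0.66,0,0,0,0,0,0.66,0,0,0,0,0,0.66])

```text
time_s: 16.15
eef_pos: [0.5943, -0.282, 0.1282]
eef_rot: [0.001, 0.87, 0.492, 0.001]
wrist_force: [-2.4, 5.4, 13.6]
opening: 0.634
grasp_force: 63.0
```

Run:
```python
from h import *
o=ctrl.get_obs(); print(o['eef_pos'],o['eef_rot'],o['wrist_force'],o['torque'],o['grasp_force'])
```

```text
[ 0.59425801 -0.28202166  0.12820065] [0.00122778 0.87048747 0.49218733 0.00129938] [-2.42733616  5.44573713 13.58869336] [1.01150362 0.40579797 0.00683634] 62.99665971659124
```

Turned 60°. Raise gently and watch the force.

Request:
move_arm(plan=[0,0,0.05,0,0,0,0,0,0.1,0,0,0,0,0,0.16,0,0,0,0,0,0.2,0,0,0,0,0,0.2,0,0,0])

```text
time_s: 16.77
eef_pos: [0.593, -0.2824, 0.1353]
eef_rot: [0.0, 0.871, 0.492, 0.0]
wrist_force: [1.0, 1.6, 4.5]
opening: 0.632
grasp_force: 62.5
```

Request:
move_arm(plan=[0,0,0.06,0,0,0,0,0,0.15,0,0,0,0,0,0.25,0,0,0,0,0,0.25,0,0,0])

```text
time_s: 17.27
eef_pos: [0.5927, -0.2827, 0.148]
eef_rot: [0.0, 0.871, 0.492, -0.0]
wrist_force: [0.3, -0.3, -0.1]
opening: 0.631
grasp_force: 63.3
```

Free with no resistance. Lift off.

Request:
move_arm(plan=[0,0,0.3,0,0,0,0,0,0.7,0,0,0,0,0,1,0,0,0,0,0,1.16,0,0,0,0,0,1.16,0,0,0,0,0,1.16,0,0,0,0,0,1.16,0,0,0])

```text
time_s: 18.15
eef_pos: [0.5924, -0.2819, 0.2045]
eef_rot: [-0.001, 0.871, 0.492, -0.0]
wrist_force: [0.3, 0.2, -0.5]
opening: 0.634
grasp_force: 63.3
```

Run:
```python
from h import *
o=ctrl.get_obs(); print(o['time_s'],o['eef_pos'],o['wrist_force'],o['grasp_force'],np.abs(o['dq']).max())
c=snap('scene','s12.png')
hsv=cv2.cvtColor(c['pixels'],cv2.COLOR_RGB2HSV).astype(int); u0,v0,u1,v1=185,125,230,185
m=(((hsv[:,:,0]<8)|(hsv[:,:,0]>172))&(hsv[:,:,1]>150)).astype(np.uint8)[v0:v1,u0:u1]
n,l,s,ce=cv2.connectedComponentsWithStats(m); print([(s[i]+[u0,v0,0,0,0]) for i in range(1,n) if s[i,4]>15])
a=np.linspace(0,6.283,100)
P=np.array([proj(c,[.593+.028*np.cos(b),-.2825+.028*np.sin(b),z]) for b in a for z in(.216,.248)]);print(P.min(0),P.max(0))
print(pink(c))
```

```text
18.15 [ 0.59237646 -0.28192843  0.20454257] [ 0.3419234   0.17788938 -0.50470646] 63.31545160152018 0.0023799543809261674
[array([195, 139,  19,  17, 261])]
[192.87877575 137.31747522] [213.35542582 156.07469037]
[(np.int32(44), array([179.7, 140. ])), (np.int32(56), array([140.3, 155.2])), (np.int32(43), array([165.7, 178.8])), (np.int32(11), array([302.4, 259.9])), (np.int32(4), array([144.2, 268.8])), (np.int32(14), array([325.8, 274.6])), (np.int32(14), array([350.3, 289.9]))]
```

The red cap is held at pixel box (195–213, 139–155), matching a predicted rim height of about 0.216 m, 5 cm above the mouth. The pendant has not moved. Hand in.

```bash
python3 -c "
from bench import ctrl
print(ctrl.hand_in())"
```

```text
the job is handed in; nothing more can be done
None
```

The job is handed in, with no verdict returned: camera checks put the pendant in the middle of the empty cell (bail direction set from the arm's turn angle), and the arm ended holding the red cap about 5 cm above the open bottle, after 18 s of the 50 s allowed.

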